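Open the code lockbox in the bench jig

TASK

Set the grey lockbox flat into the bench jig with its shackle over the yellow stripe and let go of it. Then dial its code, one dial at a time: turn the dial next to the shackle until its red pointer is on the blue dot and let go, then turn the other dial to the red dot and let go. Last, pull the shackle all the way out, leaving the box sitting in the jig with the code still set and the other things on the bench undisturbed.

Things in the scene. Friction and masses are not known exactly. Their poses are not given: they have to be found in the camera images.
- lockbox_center (a point): Centre (half-way up) of the loose grey lockbox, 150 mm long (its x) x 64 wide (y) x 38 high, about 0.6 kg, lying face up. Its x axis points away from the shackle, z up. Two dials stand on the face on the centre line, at x = -35 mm (next to the shackle) and +35 mm, rising 30 mm above the face. Grip the box across its 64 mm width, between the dials; its sides are free there.
- dial_near_grip (a point): On the axis of the dial next to the shackle, 19 mm above the box's face. Its grip is an upright aluminium bar 38 mm long x 12 mm thick, from 4 to 30 mm above the face, on a dark disc 38 mm across. The point turns with the dial: its x axis runs along the bar towards the end with the red pointer. Five coloured dots lie round the dial, 24.5 mm from its axis.
- dial_near (a joint): Angle (rad) of the red pointer of the dial next to the shackle, from the box's x axis, counter-clockwise seen from above. Dots: red -2.4, yellow -1.2, green 0, blue 1.2, white 2.4. Range -2.8 to 2.8; starts between -0.25 and 0.55; light friction (0.04 N m), stays where it is left.
- dial_far_grip (a point): The same point on the other dial, the one farther from the shackle: same shape, same bar and same dots round it.
- dial_far (a joint): The same angle for the dial farther from the shackle, same dots: -2.4 is its red dot. Range -2.8 to 2.8; starts between -1.75 and -0.95; same friction.
- shackle_grip (a point): Middle of the cross bar of the U-shaped steel shackle at the box's -x end: round bar 10 mm thick along the box's y, 120 mm from the box's centre (45 mm beyond its end), 21 mm above its underside, so 31 mm above the bench in the jig. The gap inside the U is 34 mm wide and 40 mm deep, open from above. Axes as the box.
- shackle (a joint): How far the shackle is pulled out (m), along the box's -x: 0 shut, 0.020 fully out (end stop). Friction about 3 N. The lock is real: until both dials are within about 0.4 rad of the code it stops after 2 to 7 mm. When pulled, the seated box first shifts up to 3 mm with it, against the stops.
- jig_seat (a point): Seat centre of the fixed plywood jig, on its top, 10 mm above the bench; the middle of the lockbox's underside belongs here, axes alike. Plate 185 x 104 mm, from 100 mm on its -x side (yellow stripe, shackle end) to 85 mm on +x. Flared corner stops 12 mm high hold the box with 3 mm play all round, the flare helps 4 mm more. Middles of the long sides are open for fingers, ends for the shackle.
- steel_ball: Bystander, leave alone: polished steel ball, 90 mm across, on a round wooden foot, 98 mm high in all. Origin at the centre of its underside.
- rivet_tray: Bystander, leave alone: blue plastic two-compartment tray, 80 x 110 x 35 mm high. Origin at the centre of its underside.
- wax_jar: Bystander, leave alone: amber glass jar with brass cap, 44 mm across, 55 mm high. Origin at the centre of its underside.
- screwdriver: Bystander, leave alone: orange-handled screwdriver lying along its x axis, 180 mm long. Origin at the middle of its length.
- mug: Bystander, leave alone: white mug, 76 mm across, 90 mm high. Origin at the centre of its underside.
- tube_offcut: Bystander, leave alone: upright piece of copper tube, 60 mm across, 60 mm high. Origin at the centre of its underside.
- wood_offcut: Bystander, leave alone: pale wood block, 90 x 50 x 30 mm high. Origin at the centre of its underside.
- hammer: Bystander, leave alone: hammer with a wooden handle lying on its side, 240 mm long. Origin at the middle of its length.
Mind the look-alikes: they are no part of the job. Leave any purple or turquoise look-alike of the part that bears jig_seat alone.

How it is judged:
By the outcome, as a careful person would: the job done as asked, in the order asked, and still so for the second after the job is handed in, with the robot touching nothing.
It also fails if it takes over 72 s, if anything falls off the work surface, if the arm or the gripper's body presses on something with over 40 N, if the wrist force passes 120 N, or if a joint passes its speed limit or range.

ROBOT

A 6-joint arm with a two-finger parallel gripper is mounted at the origin on the work surface. World frame = base frame: x ahead of the robot, y to its left, z up, the work surface at z = 0. Lengths are in m, angles in degrees, forces in N, time in s.
With the tool pointing down it reaches from about 0.375 to 0.9 m from the base axis. Payload 3.1 kg.
Tool frame: the origin (TCP) lies midway between the tips of the shut fingers; the grasp point (between the pads) lies bot.hold_point_z behind it (bot.hold_point_z is the distance from the TCP to the grasp point, in m); z points along the fingers, y is the direction in which the jaws open and shut (so a half turn about z gives the same grasp; the last joint's range is limited). The gripper opens to 87 mm and grips with 3 to 60 N. Pads are 19 mm wide; open, the fingers measure 117 mm over their backs; the gripper's body (75 mm by 190 mm) begins 51 mm behind the grasp point.
Start: joints at [66.377, 30.224, 82.088, -0, 67.689, -10.227], TCP at [0.145, 0.608, 0.223] pointing down, gripper open.
Joint ranges: [-176.69, 176.69], [-43.24, 126.21], [12.49, 139.97], [-82, 262], [0, 151.66], [-163.58, 163.58]. Speed limits (degrees/s): [159.86, 159.86, 180, 180, 180, 180].

INTERFACE

Orientations are given as a 3x3 rotation matrix whose columns are the frame's x, y, z axes.
In Python, from rig import bot, vision gives the robot as it stands.
- The arm moves only by the shell command python3 -m inch 'ROWS'. ROWS is JSON, a list of rows, each a list of 5 numbers: the finger opening in mm, from 0 to 87, then the shift along the tool's x, y, z in mm, then the turn about the tool's z in rad. In form: [[hand, dx, dy, dz, roll], ...]. A call has 1 to 8 rows; each row is the pose to reach, as a shift and turn from the pose measured when the call began, along the tool's axes at that moment; what a row does not reach only later rows make up. A row lasts 1/10 s, in which the tool goes at most 50 mm and 8.59 degrees, less where a joint would pass 70% of its speed; a pose out of reach is approached as far as the arm can. A call with a gripper value outside its range is refused whole. The fingers move at their own pace and stop on an object; the grip force is fixed at half the most. Time passes only in rows, so rows that repeat a pose let the fingers close. It gives the time, the measured TCP pose, the force and the opening at its end, in the units of the state.
- bot.read_state(): the state, without advancing time (a new reading comes with each control period).
- vision.capture(name): name is "side" or "top" or "wrist"; returns (picture, depth): 384x512x3 uint8, red, green, blue; 384x512 float32, m along the optical axis (not along the pixel's ray), 0 where there is no reading.
- vision.camera_model(name): a dict with "intrinsics" (3x3 intrinsics, pixels), "camera_from_world" (4x4, takes a point from world to camera coordinates). Camera axes: x right, y down, z forward; pixel columns grow to the right and rows downward; lengths in m; the calibration is good to about 2 mm. A picture is of the moment at which its call begins: read the wrist's pose just before it. camera_model takes no time and is no camera call; for the wrist camera it gives the pose at the moment of the call.
- bot.hand_in(): hands the job in, once; it reports no verdict.
The state is a dict: "time_s": time; "joint_positions": joint angles; "qvel": joint speeds; "tau": joint torques, N m; "position": TCP position; "tcp_rot": TCP orientation; "force": force on the tool from outside, world axes, zero at the start; "moment": the same for the moment, N m; "opening": opening from 0.0 (shut) to 1.0 (fully open).
Only numpy, scipy, OpenCV 4.12 (cv2) and the standard library are available. Lean on these libraries where they do the work, as an engineer would, in place of code of your own. Each camera call takes 0.05 s, during which the arm holds its last target. There are 200 camera calls.

## Working session

There is one attempt and no reset: what is moved stays moved. The work goes in short steps, Python scripts to look and compute and a shell command to move; the robot and the scene stay as the last step left them, time stands still between calls to the robot, and variables do not carry over. Pictures are saved under pics/ and viewed, about 8 in all and at most 12, crops included, and the job is handed in when it is done.

```bash
mkdir -p pics; ls; cat > h.py <<'E'
from rig import bot, vision
import numpy as np, cv2
def cap(n,f=None):
    m=vision.camera_model(n); p,d=vision.capture(n)
    if f: cv2.imwrite('pics/'+f,p[:,:,::-1])
    return p,d,m
def plane(m,u,v,z):
    K=np.array(m['intrinsics']);T=np.array(m['camera_from_world'])
    R=T[:3,:3];c=-R.T@T[:3,3];r=R.T@np.linalg.solve(K,[u,v,1.])
    return c+r*(z-c[2])/r[2]
def world(m,u,v,d):
    K=np.array(m['intrinsics']);T=np.array(m['camera_from_world'])
    q=np.linalg.solve(K,[u,v,1.])*d
    return T[:3,:3].T@(q-T[:3,3])
def proj(m,P):
    K=np.array(m['intrinsics']);T=np.array(m['camera_from_world'])
    q=K@(T[:3,:3]@np.array(P)+T[:3,3]);return q[:2]/q[2]
E
python3 - <<'E'
from h import *
print(bot.hold_point_z); s=bot.read_state(); print(s)
p,d,m=cap('top','top0.png'); print(m)
p2,d2,m2=cap('side')
cv2.imwrite('pics/both.png',cv2.resize(np.vstack([p,p2])[:,:,::-1],(400,600)))
cv2.imwrite('pics/topbig.png',cv2.resize(p[:,:,::-1],(800,600),interpolation=cv2.INTER_CUBIC))
E
```

```text
pics
0.0187
{'time_s': 0.0, 'joint_positions': array([ 6.63780475e+01,  3.02771892e+01,  8.21561969e+01, -6.19087545e-04,
        6.76898450e+01, -1.02295440e+01]), 'qvel': array([-0.03829676,  0.04359285, -0.01557365, -0.04806291,  0.02802056,
       -0.00150705]), 'tau': array([ 9.29249436e-04, -4.40049040e+01, -1.76594031e+01,  6.31389976e-02,
        5.81786467e-02, -1.94205504e-04]), 'position': array([0.14446132, 0.60732141, 0.22159175]), 'tcp_rot': array([[-9.72807369e-01,  2.31614108e-01, -8.52661698e-04],
       [ 2.31615379e-01,  9.72805437e-01, -1.97457605e-03],
       [ 3.72134265e-04, -2.11837170e-03, -9.99997687e-01]]), 'force': array([ 0.31553614,  0.42247012, -0.2130944 ]), 'moment': array([-0.07193979,  0.02518873,  0.02963645]), 'opening': 0.9992481038564222}
{'intrinsics': array([[433.69127983,   0.        , 254.21383127],
       [  0.        , 433.69127983, 187.97475944],
       [  0.        ,   0.        ,   1.        ]]), 'camera_from_world': array([[ 3.85534259e-03, -9.99990915e-01, -1.81830502e-03,
         3.91462182e-04],
       [-9.97978870e-01, -3.73223663e-03, -6.34369471e-02,
         5.09838585e-01],
       [ 6.34295844e-02,  2.05920115e-03, -9.97984192e-01,
         1.58599557e+00],
       [ 0.00000000e+00,  0.00000000e+00,  0.00000000e+00,
         1.00000000e+00]])}
```

View pics/topbig.png

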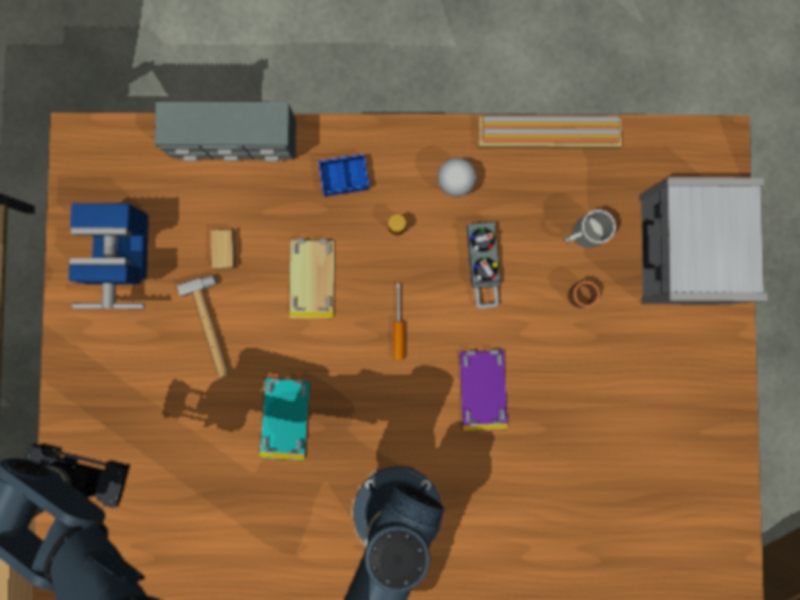

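Top view (800x600). The three jig candidates are plywood (312,278), turquoise (285,418) and purple (484,388). The plain plywood one is the real jig; its yellow stripe is on the side towards the robot. The lockbox is at (485,263) with its shackle at (487,295). I'll measure both and confirm in one crop.

```bash
cat > m0.py <<'E'
from h import *
p,d,m=cap('top')
hsv=cv2.cvtColor(p,cv2.COLOR_RGB2HSV)
# box: grey region, jig: low-sat pale wood
def roi(x0,y0,x1,y1):
    k=np.zeros(p.shape[:2],np.uint8);k[int(y0*.64):int(y1*.64),int(x0*.64):int(x1*.64)]=1;return k
H=np.zeros(d.shape+(3,));
vv,uu=np.mgrid[:384,:512]
K=m['intrinsics'];T=m['camera_from_world']
P=(np.stack([(uu-K[0,2])/K[0,0]*d,(vv-K[1,2])/K[1,1]*d,d],-1)-T[:3,3])@T[:3,:3]
for nm,r,lo in [('box',roi(455,210,515,315),.028),('jig',roi(275,225,350,325),.006)]:
    k=(r>0)&(P[...,2]>lo)&(d>0)
    k=cv2.morphologyEx(k.astype(np.uint8),cv2.MORPH_OPEN,np.ones((3,3)))
    c=max(cv2.findContours(k,0,1)[0],key=cv2.contourArea)
    z=.038 if nm=='box' else .01
    (cx,cy),wh,a=cv2.minAreaRect(c)
    b=cv2.boxPoints(((cx,cy),wh,a)); B=np.array([plane(m,u,v,z) for u,v in b])
    print(nm,(cx,cy),plane(m,cx,cy,z).round(4),wh,a,'\n',B.round(4), np.linalg.norm(B[1]-B[0]),np.linalg.norm(B[2]-B[1]), np.median(P[k>0],0).round(4))
a=cv2.resize(p[130:210,290:330],(400,600)[::1],interpolation=2) if 0 else cv2.resize(p[125:215,275:345],None,fx=6,fy=6,interpolation=2)
b=cv2.resize(p[140:212,172:226],None,fx=7,fy=7,interpolation=2)
hh=max(a.shape[0],b.shape[0]);f=lambda i:cv2.copyMakeBorder(i,0,hh-i.shape[0],0,0,0)
cv2.imwrite('pics/crop1.png',np.hstack([f(a),f(b)])[:,:,::-1])
E
python3 m0.py
```

```text
box (309.3403625488281, 162.19056701660156) [ 0.6037 -0.1989  0.038 ] (40.81202697753906, 17.75455093383789) 84.95755004882812 
 [[ 0.6756 -0.1602  0.038 ]
 [ 0.6817 -0.2251  0.038 ]
 [ 0.5321 -0.2374  0.038 ]
 [ 0.5262 -0.1729  0.038 ]] 0.06515445032003965 0.1500228957718266 [ 0.6041 -0.1976  0.0402]
jig (199.0, 177.5) [0.5485 0.2076 0.01  ] (49.0, 28.0) 90.0 
 [[0.6399 0.2609 0.01  ]
 [0.6403 0.1565 0.01  ]
 [0.4576 0.1547 0.01  ]
 [0.4572 0.2584 0.01  ]] 0.10442448798736595 0.1826856954353603 [0.5501 0.2068 0.0118]
```

View pics/crop1.png

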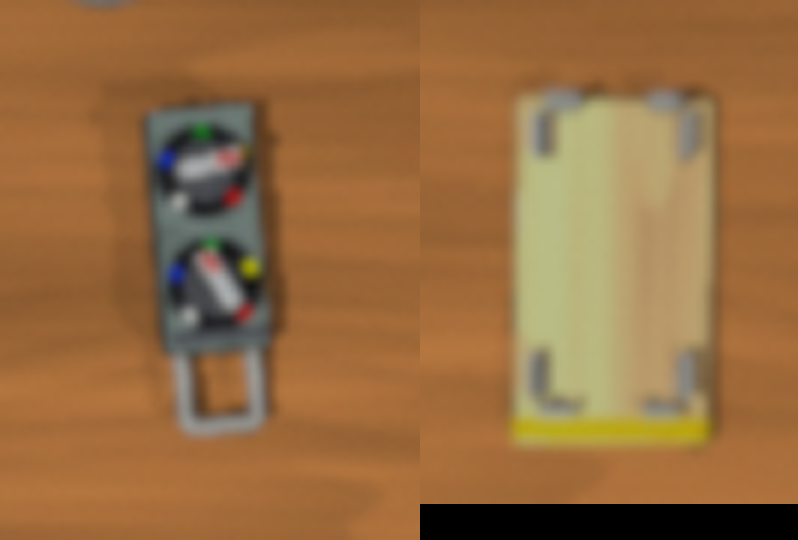

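The left crop shows the lockbox: shackle at the bottom, blue dots on the left, and the near dial's pointer close to green. The right crop shows the plain plywood jig with the yellow stripe at its lower (-x) edge, so it is the right one. I'll go over the jig first for a wrist look.

```bash
cat >> h.py <<'E'
def go(x,y,z,yaw=None):
    "yaw (deg): direction of tool y in world, mod 180"
    s=bot.read_state();R=s['tcp_rot'];p=s['position']
    d=R.T@(np.array([x,y,z])-p)*1000
    cur=np.degrees(np.arctan2(R[1,1],R[0,1]));
    r=0
    if yaw is not None:
        dy=(yaw-cur+90)%180-90; r=-np.radians(dy)
    print('t',round(s['time_s'],2),'pos',(p*1000).round(1),'yaw',cur.round(2),'F',s['force'].round(1),'op',round(s['opening'],3),'j6',s['joint_positions'][5].round(1))
    print('MOVE d',d.round(1),'roll',round(r,4), 'n', np.ceil(max(np.linalg.norm(d)/50,abs(r)/.15)))
E
python3 - <<'E'
from h import *
go(.50,.2076,.26,90)
m=vision.camera_model('wrist');T=m['camera_from_world'];print(-T[:3,:3].T@T[:3,3],T[:3,:3],m['intrinsics'])
E
```

```text
t 0.15 pos [144.6 607.5 221.8] yaw 76.6 F [0.3 0.1 0.5] op 1.0 j6 -10.2
MOVE d [-438.4 -306.7  -37.8] roll -0.2339 n 11.0
[0.06288356 0.62630005 0.38346054] [[ 0.23196074  0.97272285 -0.00211535]
 [ 0.92709612 -0.22042107  0.30316224]
 [ 0.29442657 -0.07228287 -0.95293661]] [[265.97951171   0.         259.98972134]
 [  0.         265.97951171 189.71517907]
 [  0.           0.           1.        ]]
```

```bash
python3 -m inch '[[87,-40,-28,-3,-0.03],[87,-80,-56,-6,-0.06],[87,-120,-84,-9,-0.09],[87,-160,-112,-12,-0.12],[87,-200,-140,-15,-0.15],[87,-240,-168,-18,-0.18],[87,-280,-196,-20,-0.21],[87,-320,-224,-20,-0.234]]'
python3 -c "
from h import *
go(.54,.2076,.22,90)"
```

```text
time_s: 0.95
position: [0.405, 0.3139, 0.2423]
tcp_rot: [[-1.0, -0.001, -0.0], [-0.001, 1.0, -0.001], [0.0, -0.001, -1.0]]
force: [0.6, 1.1, 0.1]
opening: 1.004
t 0.95 pos [405.  313.9 242.3] yaw 90.08 F [0.6 1.1 0.1] op 1.004 j6 -64.8
MOVE d [-134.8 -106.5   22.4] roll 0.0014 n 4.0
```

```bash
python3 -m inch '[[87,-34,-27,6,0],[87,-68,-53,11,0],[87,-102,-80,17,0],[87,-135,-106,22,0],[87,-135,-106,22,0],[87,-135,-106,22,0],[87,-135,-106,22,0]]' | head -2
cat > mj.py <<'E'
from h import *
p,d,m=cap('wrist','wj.png')
vv,uu=np.mgrid[:384,:512]
K=m['intrinsics'];T=m['camera_from_world']
P=(np.stack([(uu-K[0,2])/K[0,0]*d,(vv-K[1,2])/K[1,1]*d,d],-1)-T[:3,3])@T[:3,:3]
k=(d>0)&(abs(P[...,2]-.01)<.004)&(abs(P[...,0]-.55)<.13)&(abs(P[...,1]-.207)<.08)
k=cv2.morphologyEx(k.astype(np.uint8),cv2.MORPH_CLOSE,np.ones((9,9)))
k=cv2.morphologyEx(k,cv2.MORPH_OPEN,np.ones((5,5)))
c=max(cv2.findContours(k,0,1)[0],key=cv2.contourArea)
W=np.array([plane(m,u,v,.01)[:2] for u,v in c[:,0]],np.float32)*1000
(cx,cy),wh,a=cv2.minAreaRect(W);print('plate',cx,cy,wh,a)
# stops: 
k=(P[...,2]>.017)&(P[...,2]<.03)&(abs(P[...,0]-.55)<.11)&(abs(P[...,1]-.207)<.06)&(d>0)
n,l,st,ce=cv2.connectedComponentsWithStats(k.astype(np.uint8))
for i in range(1,n):
    if st[i,4]>15: print(st[i],(P[l==i].min(0)*1000).round(1),(P[l==i].max(0)*1000).round(1))
E
python3 mj.py; python3 -c "
from h import *
go(.604,-.199,.22,94.7)"
```

```text
time_s: 1.65
position: [0.539, 0.2085, 0.2202]
plate 543.24072265625 205.28717041015625 (103.55968475341797, 182.89344787597656) 89.95716094970703
[232 114  14   6  70] [465.7 170.5  17.2] [472.2 187.6  24.3]
[273 114  14   6  71] [465.6 224.1  17.4] [472.1 241.5  23.4]
[227 122   6  19  90] [475.7 162.9  17.2] [499.2 169.8  24.3]
[285 122   7  19  97] [475.6 240.7  17. ] [499.3 248.6  24.3]
[229 211   7  16  69] [603.  161.9  17.1] [627.2 170.1  23. ]
[282 211   6  17  74] [603.  240.2  17. ] [627.3 247.7  23.7]
[235 228  12   5  55] [630.5 169.9  17.4] [636.4 186.6  23.4]
[271 228  12   5  56] [630.4 223.9  17.2] [635.9 240.5  23.8]
t 1.7 pos [538.8 208.9 220.4] yaw 90.15 F [0.1 0.1 0.3] op 0.999 j6 -80.0
MOVE d [ -64.1 -408.     0.7] roll -0.0794 n 9.0
```

View pics/wj.png

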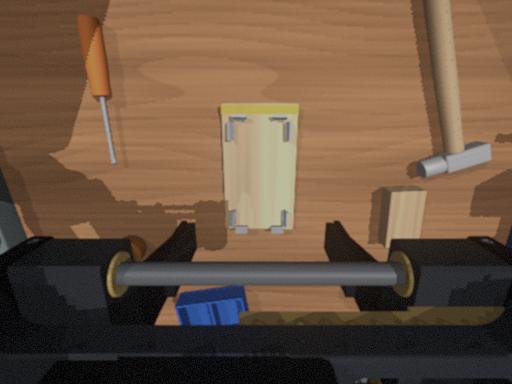

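The wrist picture shows the plywood jig from (222,104), its stripe end, to (297,230), with all four corner stops visible. The seat is at about (0.551, 0.205) with yaw 0. On to the box.

```bash
python3 -m inch '[[87,-6,-45,0,-0.01],[87,-12,-90,0,-0.02],[87,-18,-135,0,-0.03],[87,-24,-180,0,-0.04],[87,-30,-225,0,-0.05],[87,-36,-270,0,-0.06],[87,-42,-315,0,-0.07],[87,-47,-360,0,-0.08]]' | head -2
python3 -m inch '[[87,7,-46,0,0],[87,13,-46,0,0],[87,13,-46,0,0],[87,13,-46,0,0],[87,13,-46,0,0]]' | head -2
cat > mb.py <<'E'
from h import *
import sys
def measure(fn,zt,cx0,cy0):
    p,d,m=cap('wrist',fn)
    vv,uu=np.mgrid[:384,:512]
    K=m['intrinsics'];T=m['camera_from_world']
    P=(np.stack([(uu-K[0,2])/K[0,0]*d,(vv-K[1,2])/K[1,1]*d,d],-1)-T[:3,3])@T[:3,:3]
    k=(d>0)&(P[...,2]>zt-.008)&(P[...,2]<zt+.036)&(abs(P[...,0]-cx0)<.11)&(abs(P[...,1]-cy0)<.06)
    k=cv2.morphologyEx(k.astype(np.uint8),cv2.MORPH_OPEN,np.ones((3,3)))
    k2=k&(P[...,2]<zt+.005)
    W=(P[k2>0][:,:2]*1000).astype(np.float32)
    (cx,cy),wh,a=cv2.minAreaRect(W);print('box',cx,cy,wh,a)
    return p,d,m,P
if __name__=='__main__': measure('wb.png',.038,.604,-.199)
E
python3 mb.py; python3 -c "
from h import *
go(.604,-.199,.22,94.7)"
```

```text
time_s: 2.5
position: [0.5867, -0.151, 0.2212]
time_s: 3.0
position: [0.5777, -0.1957, 0.2215]
box 599.7206420898438 -200.8865203857422 (148.33438110351562, 64.12828063964844) 4.656407833099365
t 3.05 pos [ 577.8 -195.9  221.5] yaw 95.03 F [-0.1  0.3 -0.7] op 0.999 j6 -124.2
MOVE d [-25.8  -5.3   1.4] roll 0.0058 n 1.0
```

View pics/wb.png

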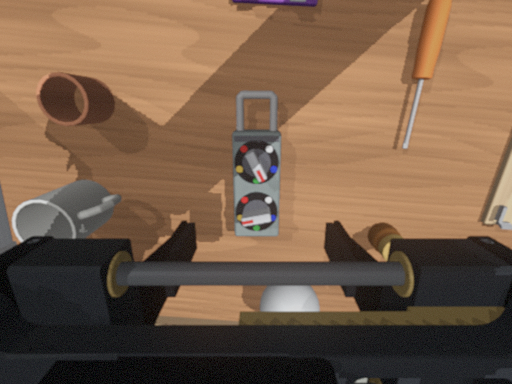

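The wrist view shows the box at (257,185) with the shackle at (257,95), and nothing stands within the fingers' path.

```bash
python3 -c "
from h import *
go(.5997,-.2009,.012,94.66)"
```

```text
t 3.05 pos [ 577.8 -195.9  221.5] yaw 95.03 F [-0.1  0.3 -0.7] op 0.999 j6 -124.2
MOVE d [-21.6  -6.7 209.4] roll 0.0065 n 5.0
```

```bash
python3 -m inch '[[87,-21.5,-6.7,30,0.006],[87,-21.5,-6.7,70,0.006],[87,-21.5,-6.7,110,0.006],[87,-21.5,-6.7,140,0.006],[87,-21.5,-6.7,140,0.006],[87,-21.5,-6.7,140,0.006]]' | head -2; python3 -c "
from h import *
go(.5997,-.2009,.012,94.66)"
```

```text
time_s: 3.65
position: [0.6001, -0.2, 0.0816]
t 3.65 pos [ 600.1 -200.    81.6] yaw 94.77 F [-0.2  0.5  0.5] op 1.0 j6 -123.2
MOVE d [ 0.4 -0.9 69.6] roll 0.0019 n 2.0
```

```bash
python3 -m inch '[[87,0,-1,20,0],[87,0,-1,40,0],[87,0,-1,60,0],[87,0,-1,69,0],[87,0,-1,69,0],[60,0,-1,69,0],[50,0,-1,69,0],[50,0,-1,69,0]]'; python3 -m inch '[[50,0,0,0,0],[50,0,0,0,0],[50,0,0,0,0],[50,0,0,0,0],[50,0,0,0,0]]'
```

```text
time_s: 4.45
position: [0.6009, -0.2014, 0.0139]
tcp_rot: [[-0.997, -0.083, 0.001], [-0.083, 0.997, -0.001], [-0.001, -0.002, -1.0]]
force: [0.2, 0.0, 0.5]
opening: 0.81
time_s: 4.95
position: [0.6007, -0.2011, 0.0141]
tcp_rot: [[-0.997, -0.083, 0.0], [-0.083, 0.997, -0.001], [-0.0, -0.001, -1.0]]
force: [-1.2, 2.7, 3.0]
opening: 0.735
```

Gripped at 64 mm. Lift and carry.

```bash
python3 -m inch '[[50,0,0,-15,0],[50,0,0,-40,0],[50,0,0,-70,0],[50,0,0,-100,0],[50,0,0,-125,0],[50,0,0,-125,0],[50,0,0,-125,0]]'; python3 -c "
from h import *
go(.552,.2055,.139,90)"
```

```text
time_s: 5.65
position: [0.6003, -0.201, 0.1389]
tcp_rot: [[-0.997, -0.083, 0.0], [-0.083, 0.997, -0.001], [-0.0, -0.001, -1.0]]
force: [-1.1, 0.6, -6.4]
opening: 0.733
t 5.65 pos [ 600.3 -201.   138.9] yaw 94.76 F [-1.1  0.6 -6.4] op 0.733 j6 -123.3
MOVE d [ 14.4 409.1  -0.6] roll 0.083 n 9.0
```

```bash
python3 -m inch '[[50,1,20,0,0.005],[50,2,55,0,0.01],[50,3,95,0,0.02],[50,5,135,0,0.03],[50,6,175,0,0.04],[50,8,215,0,0.05],[50,9,255,0,0.06],[50,10,295,0,0.07]]' | head -2; python3 -m inch '[[50,2,35,0,0.01],[50,4,70,0,0.02],[50,5,95,0,0.02],[50,5,112,0,0.02],[50,5,112,0,0.02],[50,5,112,0,0.02],[50,5,112,0,0.02]]';python3 -c "
from h import *
go(.552,.2055,.139,90)"
```

```text
time_s: 6.45
position: [0.5638, 0.0935, 0.1361]
time_s: 7.15
position: [0.5573, 0.2042, 0.1353]
tcp_rot: [[-1.0, 0.009, -0.006], [0.009, 1.0, -0.002], [0.006, -0.002, -1.0]]
force: [-0.4, -0.3, -6.0]
opening: 0.732
t 7.15 pos [557.3 204.2 135.3] yaw 89.51 F [-0.4 -0.3 -6. ] op 0.732 j6 -80.1
MOVE d [ 5.3  1.3 -3.6] roll -0.0086 n 1.0
```

```bash
python3 -m inch '[[50,5.3,1.3,30,-0.0086],[50,5.3,1.3,60,-0.0086],[50,5.3,1.3,76,-0.0086],[50,5.3,1.3,76,-0.0086],[50,5.3,1.3,76,-0.0086]]'|head -2;python3 - <<'E'
from h import *
import mb
s=bot.read_state();zt=s['position'][2]+.024;print(zt)
p,d,m,P=mb.measure('wd.png',zt,.552,.205)
go(.552,.2055,.024,90)
cv2.imwrite('pics/wdc.png',cv2.resize(p[40:280,130:390,::-1],None,fx=2,fy=2,interpolation=2))
E
```

```text
time_s: 7.65
position: [0.5521, 0.2044, 0.0595]
0.08348096973564582
box 536.3775024414062 203.52175903320312 (84.1527328491211, 118.375) 89.14772033691406
t 7.7 pos [552.8 204.8  60.2] yaw 89.94 F [ 0.3 -0.2 -6.5] op 0.732 j6 -80.4
MOVE d [ 0.6  0.8 36.2] roll -0.001 n 1.0
```

View pics/wdc.png

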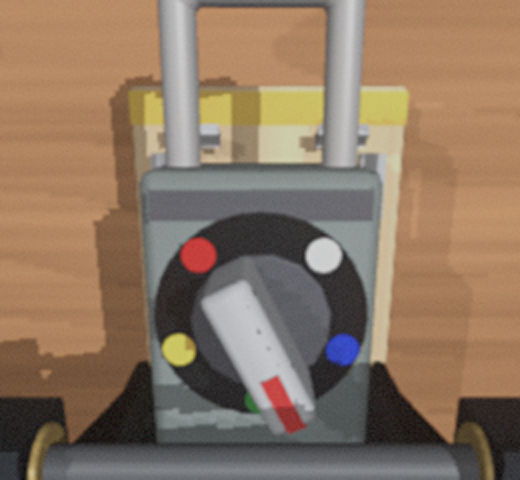

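The crop shows the box aligned over the plywood. Its shackle end edge is at crop y≈168 and spans x 142–380, which is image row 124 and columns 201–320. The stripe is beyond it.

```bash
python3 - <<'E'
from h import *
m=vision.camera_model('wrist')
for u,v in [(201,125),(320,125),(260,124)]: print(plane(m,u,v,.0845).round(4))
# side edges lower
for u,v in [(202,150),(318,150)]: print(plane(m,u,v,.0845).round(4))
for u,v in [(195,84),(334,84)]: print(plane(m,u,v,.01).round(4))
E
```

```text
[0.4784 0.1742 0.0845]
[0.4784 0.2342 0.0845]
[0.4779 0.2039 0.0845]
[0.491  0.1738 0.0845]
[0.491  0.234  0.0845]
[0.4536 0.1555 0.01  ]
[0.4537 0.2588 0.01  ]
```

```bash
python3 -m inch '[[50,0.5,1.5,8,0],[50,0.5,1.5,16,0],[50,0.5,1.5,24,0],[50,0.5,1.5,30,0],[50,0.5,1.5,35,0],[50,0.5,1.5,37,0],[50,0.5,1.5,37,0]]'
```

```text
time_s: 8.4
position: [0.5518, 0.2062, 0.024]
tcp_rot: [[-1.0, 0.001, -0.004], [0.001, 1.0, -0.002], [0.004, -0.002, -1.0]]
force: [-2.0, -0.2, 2.2]
opening: 0.731
```

Seated: the vertical force changed sign at the expected height. Release, rise, check.

```bash
python3 -m inch '[[87,0,0,0,0],[87,0,0,0,0],[87,0,0,0,0],[87,0,0,0,0],[87,0,0,0,0],[87,0,0,-10,0],[87,0,0,-40,0],[87,0,0,-80,0]]'|head -2;python3 -m inch '[[87,6,0,-40,0],[87,12,0,-70,0],[87,18,0,-100,0],[87,25,0,-125,0],[87,25,0,-125,0],[87,25,0,-125,0]]';python3 - <<'E'
from h import *
import mb
p,d,m,P=mb.measure('ws.png',.048,.551,.205)
for q in [(.50,.205),(.60,.205)]:
    pass
k=(abs(P[...,2]-.048)<.006)&(abs(P[...,0]-.551)<.09)&(abs(P[...,1]-.205)<.04)
for nm,f in [('front',P[...,0]<.51),('back',P[...,0]>.59)]: print(nm,np.median(P[k&f],0).round(4))
cv2.imwrite('pics/wsc.png',cv2.resize(p[70:270,160:360,::-1],None,fx=3,fy=3,interpolation=2))
E
```

```text
time_s: 9.2
position: [0.5507, 0.206, 0.1036]
time_s: 9.8
position: [0.5268, 0.2065, 0.2298]
tcp_rot: [[-1.0, 0.001, -0.007], [0.001, 1.0, -0.003], [0.007, -0.003, -1.0]]
force: [-0.2, -0.8, 0.2]
opening: 1.0
box 550.8052978515625 204.38885498046875 (64.09001159667969, 147.95065307617188) 89.85624694824219
front [0.4918 0.2063 0.0477]
back [0.6123 0.2063 0.0474]
```

View pics/wsc.png

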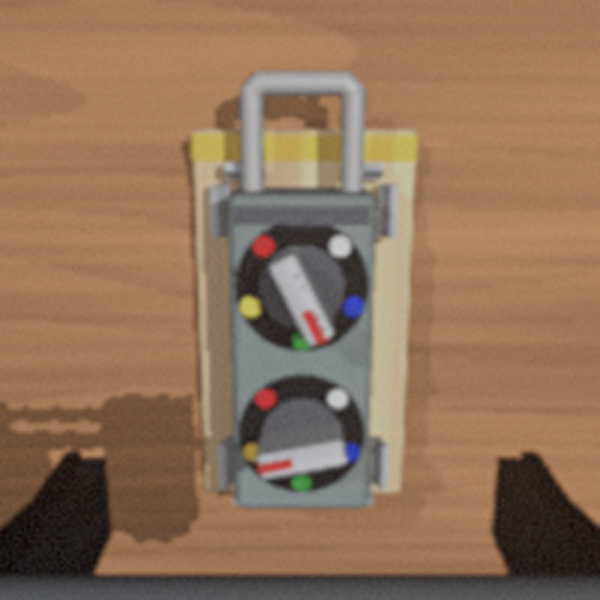

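The crop shows the box flat in the jig inside all the stops, with the shackle over the stripe. The near pointer is at about (315,330) and the far pointer at about (272,468). Measuring the dial angles.

```bash
cat > md.py <<'E'
from h import *
def dials(fn=None,c=(.551,.2055),names=('near','far')):
    p,d,m=cap('wrist',fn)
    vv,uu=np.mgrid[:384,:512]
    K=m['intrinsics'];T=m['camera_from_world']
    P=(np.stack([(uu-K[0,2])/K[0,0]*d,(vv-K[1,2])/K[1,1]*d,d],-1)-T[:3,3])@T[:3,:3]
    hsv=cv2.cvtColor(p,cv2.COLOR_RGB2HSV)
    for nm in names:
        x0=c[0]+(-.035 if nm=='near' else .035)
        near=(d>0)&(np.hypot(P[...,0]-x0,P[...,1]-c[1])<.024)&(P[...,2]>.072)&(P[...,2]<.086)
        (cx,cy),wh,a=cv2.minAreaRect((P[near][:,:2]*1000).astype(np.float32))
        a=np.radians(a+(90 if wh[1]>wh[0] else 0))
        q=P[near][:,:2]; 
        red=near&(hsv[...,1]>110)&((hsv[...,0]<10)|(hsv[...,0]>170))
        if red.sum()<3: print(nm,'no red',near.sum()); continue
        r=np.median(P[red],0)[:2]*1000-[cx,cy]
        if r@[np.cos(a),np.sin(a)]<0: a+=np.pi
        a=(a+np.pi)%(2*np.pi)-np.pi
        print(nm,'centre',round(cx,1),round(cy,1),np.round(wh,1),'angle rect',round(a,3),'angle red',round(np.arctan2(r[1],r[0]),3),'z',np.median(P[near][:,2]).round(4))
    return p,m
if __name__=='__main__': dials()
E
python3 - <<'E'
from h import *
import md
md.dials()
go(.516,.2055,.12,116)
E
```

```text
near centre 517.0 204.8 [38.7 12.1] angle rect 0.455 angle red 0.534 z 0.0772
far centre 586.6 204.2 [12.8 38.2] angle rect -1.385 angle red -1.342 z 0.077
t 9.9 pos [526.1 206.2 228. ] yaw 89.94 F [-0.1  0.1 -1. ] op 1.003 j6 -79.8
MOVE d [  9.   -0.4 108.1] roll -0.4548 n 4.0
```

```bash
python3 -m inch '[[40,3,0,20,-0.12],[40,6,-1,45,-0.24],[40,9,-1,75,-0.36],[40,9,-1,105,-0.47],[40,9,-1,125,-0.47],[40,9,-1,130,-0.47],[40,9,-1,130,-0.47],[40,9,-1,130,-0.47]]'; python3 -c "
from h import *
go(.517,.2052,.056,117)"
```

```text
time_s: 10.7
position: [0.5163, 0.2049, 0.0984]
tcp_rot: [[-0.892, -0.452, -0.01], [-0.452, 0.892, -0.003], [0.01, 0.002, -1.0]]
force: [0.7, -0.4, 0.7]
opening: 0.471
t 10.7 pos [516.3 204.9  98.4] yaw 116.86 F [ 0.7 -0.4  0.7] op 0.471 j6 -106.6
MOVE d [-1.2 -0.1 42.4] roll -0.0025 n 1.0
```

```bash
python3 -m inch '[[40,-1,0,15,0],[40,-1,0,30,0],[40,-1,0,42,0],[40,-1,0,42,0],[20,-1,0,42,0],[5,-1,0,42,0],[5,-1,0,42,0],[5,-1,0,42,0]]'; python3 -m inch '[[5,0,0,0,0],[5,0,0,0,0],[5,0,0,0,0],[5,0,0,0,0]]'
```

```text
time_s: 11.5
position: [0.5172, 0.2053, 0.057]
tcp_rot: [[-0.892, -0.452, -0.009], [-0.452, 0.892, -0.003], [0.009, 0.001, -1.0]]
force: [-0.5, -0.3, 0.3]
opening: 0.179
time_s: 11.9
position: [0.517, 0.2054, 0.057]
tcp_rot: [[-0.892, -0.452, -0.009], [-0.452, 0.892, -0.003], [0.009, 0.002, -1.0]]
force: [-0.7, 0.9, -0.1]
opening: 0.134
```

Gripped at 12 mm. Turn +0.73 rad (roll −0.73).

```bash
python3 -m inch '[[5,0,0,0,-0.12],[5,0,0,0,-0.25],[5,0,0,0,-0.38],[5,0,0,0,-0.5],[5,0,0,0,-0.62],[5,0,0,0,-0.73],[5,0,0,0,-0.73],[5,0,0,0,-0.73]]'; python3 -c "
from h import *
go(.517,.2054,.057,90+68.75)"
```

```text
time_s: 12.7
position: [0.5172, 0.2051, 0.057]
tcp_rot: [[-0.365, -0.931, -0.009], [-0.931, 0.365, -0.003], [0.006, 0.007, -1.0]]
force: [-0.2, -1.3, -1.4]
opening: 0.141
t 12.7 pos [517.2 205.1  57. ] yaw 158.58 F [-0.2 -1.3 -1.4] op 0.141 j6 -148.3
MOVE d [-0.2  0.4  0. ] roll -0.003 n 1.0
```

Release, rise and move back to a viewing pose while unwinding.

```bash
python3 -m inch '[[25,0,0,0,0],[40,0,0,0,0],[40,0,0,0,0],[40,0,0,-15,0],[40,0,0,-50,0],[40,0,0,-90,0],[40,0,0,-130,0.15],[40,0,0,-160,0.3]]'|head -2; python3 -m inch '[[40,0,0,-5,0.15],[40,0,0,-5,0.3],[40,0,0,-5,0.45],[40,0,0,-5,0.6],[40,0,0,-5,0.75],[40,0,0,-5,0.85],[40,0,0,-5,0.85]]';python3 - <<'E'
from h import *
import md
md.dials('w2.png')
go(.5865,.205,.1,90-1.37*57.2958)
E
```

```text
time_s: 13.5
position: [0.5192, 0.2059, 0.2196]
time_s: 14.2
position: [0.519, 0.2059, 0.2246]
tcp_rot: [[-0.999, -0.04, -0.006], [-0.04, 0.999, -0.003], [0.006, -0.002, -1.0]]
force: [-0.0, -0.1, -0.4]
opening: 0.462
near centre 516.9 204.2 [38.5 12. ] angle rect 1.191 angle red 1.167 z 0.0771
far centre 586.7 203.9 [13.2 38. ] angle rect -1.316 angle red -1.29 z 0.077
t 14.25 pos [519.  205.9 224.6] yaw 92.43 F [0.1 0.3 0.2] op 0.458 j6 -82.2
MOVE d [-68.1  -3.5 124.2] roll 1.4124 n 10.0
```

Near dial at 1.19 (target 1.2), so it's good. Now the far one.

```bash
python3 -m inch '[[40,-12,0,10,0.14],[40,-24,-1,20,0.28],[40,-36,-2,30,0.42],[40,-48,-3,40,0.56],[40,-60,-3,50,0.7],[40,-68,-3,60,0.84],[40,-68,-3,80,0.98],[40,-68,-3,100,1.12]]'|head -2; python3 -m inch '[[40,0,0,0,0.13],[40,0,0,0,0.26],[40,0,0,0,0.26],[40,0,0,0,0.26],[40,0,0,0,0.26]]'; python3 -c "
from h import *
go(.5867,.2047,.057,90-1.345*57.2958)"
```

```text
time_s: 15.05
position: [0.5871, 0.2056, 0.1238]
time_s: 15.55
position: [0.5872, 0.2056, 0.1239]
tcp_rot: [[-0.23, 0.973, -0.005], [0.973, 0.23, -0.002], [-0.001, -0.005, -1.0]]
force: [0.2, 0.5, 0.1]
opening: 0.459
t 15.55 pos [587.2 205.6 123.9] yaw 13.3 F [0.2 0.5 0.1] op 0.459 j6 -4.2
MOVE d [-0.7 -0.3 66.9] roll 0.0063 n 2.0
```

```bash
python3 -m inch '[[40,-0.5,-0.3,20,0],[40,-0.5,-0.3,45,0],[40,-0.5,-0.3,60,0],[40,-0.5,-0.3,67,0],[40,-0.5,-0.3,67,0],[20,-0.5,-0.3,67,0],[5,-0.5,-0.3,67,0],[5,-0.5,-0.3,67,0]]'|head -2; python3 -m inch '[[5,0,0,0,0],[5,0,0,0,0],[5,0,0,0,0],[5,0,0,0,0]]'; python3 -c "
from h import *
go(.5867,.2047,.057,90-2.4*57.2958)"
```

```text
time_s: 16.35
position: [0.5873, 0.205, 0.0579]
time_s: 16.75
position: [0.5877, 0.2051, 0.0586]
tcp_rot: [[-0.23, 0.973, -0.002], [0.973, 0.23, -0.002], [-0.001, -0.002, -1.0]]
force: [0.1, -0.4, 4.3]
opening: 0.133
t 16.75 pos [587.7 205.1  58.6] yaw 13.31 F [ 0.1 -0.4  4.3] op 0.133 j6 -4.2
MOVE d [-0.2 -1.1  1.6] roll 1.0615 n 8.0
```

```bash
python3 -m inch '[[5,0,0,-0.5,0.14],[5,0,0,-0.5,0.28],[5,0,0,-0.5,0.42],[5,0,0,-0.5,0.56],[5,0,0,-0.5,0.7],[5,0,0,-0.5,0.84],[5,0,0,-0.5,0.96],[5,0,0,-0.5,1.06]]'|head -2; python3 -m inch '[[5,0,0,0,0],[5,0,0,0,0]]'; python3 -c "
from h import *
go(.5867,.2047,.057,90-2.4*57.2958)"
```

```text
time_s: 17.55
position: [0.5869, 0.2052, 0.0586]
time_s: 17.75
position: [0.5869, 0.2052, 0.0586]
tcp_rot: [[0.738, 0.675, -0.004], [0.675, -0.738, -0.002], [-0.004, -0.001, -1.0]]
force: [-0.8, 0.7, 0.7]
opening: 0.137
t 17.75 pos [586.9 205.2  58.6] yaw -47.56 F [-0.8  0.7  0.7] op 0.137 j6 56.7
MOVE d [-0.5  0.2  1.6] roll -0.0009 n 1.0
```

```bash
python3 -m inch '[[25,0,0,0,0],[40,0,0,0,0],[40,0,0,0,0],[40,0,0,-15,0],[40,0,0,-50,0],[40,0,0,-90,0],[40,0,0,-130,-0.1],[40,0,0,-160,-0.25]]'|head -2; python3 - <<'E'
from h import *
go(.45,.205,.20,0)
E
```

```text
time_s: 18.55
position: [0.5884, 0.2057, 0.2227]
t 18.55 pos [588.4 205.7 222.7] yaw -32.92 F [ 1.3 -0.3 -0.9] op 0.459 j6 42.0
MOVE d [ -75.8 -115.9   22.6] roll -0.5746 n 4.0
```

```bash
python3 -m inch '[[40,-15,-25,0,-0.1],[40,-30,-50,0,-0.22],[40,-45,-75,5,-0.34],[40,-60,-95,10,-0.46],[40,-68,-104,15,-0.57],[40,-68,-104,20,-0.57],[40,-68,-104,20,-0.57],[40,-68,-104,20,-0.57]]'|head -2; python3 - <<'E'
from h import *
import md
p,m=md.dials('w3.png')
go(.431,.205,.10,0)
d=vision.capture('wrist')[1]
vv,uu=np.mgrid[:384,:512]
K=m['intrinsics'];T=m['camera_from_world']
P=(np.stack([(uu-K[0,2])/K[0,0]*d,(vv-K[1,2])/K[1,1]*d,d],-1)-T[:3,3])@T[:3,:3]
k=(d>0)&(P[...,0]>.415)&(P[...,0]<.447)&(abs(P[...,1]-.205)<.04)&(P[...,2]>.029)&(P[...,2]<.04)
print('bar',k.sum(),P[k].min(0),P[k].max(0),np.median(P[k],0))
cv2.imwrite('pics/w3.png',p[:,:,::-1])
E
```

```text
time_s: 19.35
position: [0.4658, 0.2052, 0.2032]
near centre 516.8 205.4 [37.8 12.4] angle rect 1.198 angle red 1.132 z 0.0772
far centre 586.3 205.3 [38.3 12.6] angle rect -2.404 angle red -2.348 z 0.0771
t 19.4 pos [465.7 205.2 203.1] yaw -0.35 F [ 0.5  0.3 -0.8] op 0.457 j6 11.6
MOVE d [ -0.3 -35.  103. ] roll -0.0061 n 3.0
bar 404 [0.42664619 0.17905212 0.02936617] [0.4463934  0.23195774 0.03800867] [0.43452231 0.20705249 0.03464686]
```

View pics/w3.png

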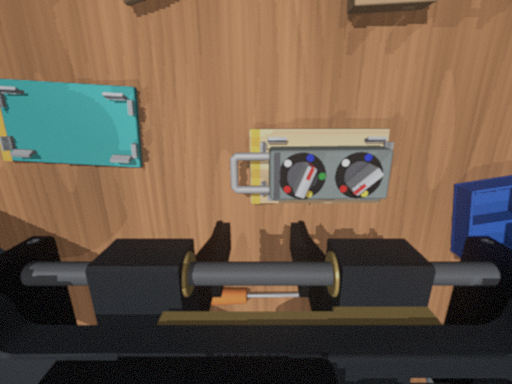

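The picture shows the near pointer at blue (1.20) and the far pointer at red (−2.40). The shackle's cross bar is at (235,173), x≈0.432. Descend over it with the jaws along x and one finger inside the U.

```bash
python3 -m inch '[[30,0,-12,20,0],[30,0,-24,50,0],[30,0,-34,80,0],[30,0,-34,110,0],[30,0,-34,135,0],[30,0,-34,135,0],[30,0,-34,135,0],[30,0,-34,135,0]]'; python3 -c "
from h import *
go(.432,.2055,.018,0)"
```

```text
time_s: 20.25
position: [0.4332, 0.2055, 0.069]
tcp_rot: [[0.006, 1.0, 0.005], [1.0, -0.006, -0.0], [-0.0, 0.005, -1.0]]
force: [-0.6, 0.5, 0.3]
opening: 0.344
t 20.25 pos [433.2 205.5  69. ] yaw -0.36 F [-0.6  0.5  0.3] op 0.344 j6 12.5
MOVE d [ 0.  -1.5 50.9] roll -0.0062 n 2.0
```

```bash
python3 -m inch '[[30,0,-1.2,15,0],[30,0,-1.2,30,0],[30,0,-1.2,42,0],[30,0,-1.2,50.5,0],[30,0,-1.2,50.5,0],[15,0,-1.2,50.5,0],[4,0,-1.2,50.5,0],[4,0,-1.2,50.5,0]]'; python3 -m inch '[[4,0,0,0,0],[4,0,0,0,0],[4,0,0,0,0]]'
```

```text
time_s: 21.05
position: [0.4326, 0.2056, 0.0189]
tcp_rot: [[0.006, 1.0, 0.006], [1.0, -0.006, -0.0], [-0.0, 0.006, -1.0]]
force: [0.8, 0.5, 1.2]
opening: 0.156
time_s: 21.35
position: [0.4326, 0.2056, 0.019]
tcp_rot: [[0.006, 1.0, 0.006], [1.0, -0.006, -0.0], [-0.0, 0.006, -1.0]]
force: [-0.2, -0.2, 0.2]
opening: 0.104
```

Gripped. Pull gently along −x.

```bash
python3 -m inch '[[4,0,-3,0,0],[4,0,-6,0,0],[4,0,-9,0,0],[4,0,-12,0,0],[4,0,-15,0,0],[4,0,-18,0,0],[4,0,-18,0,0]]'; python3 -m inch '[[4,0,-1.5,0,0],[4,0,-3,0,0],[4,0,-3,0,0]]'
```

```text
time_s: 22.05
position: [0.4139, 0.2058, 0.019]
tcp_rot: [[0.006, 1.0, 0.005], [1.0, -0.006, -0.0], [-0.0, 0.005, -1.0]]
force: [1.1, 0.4, 0.0]
opening: 0.103
time_s: 22.35
position: [0.4106, 0.2058, 0.019]
tcp_rot: [[0.006, 1.0, 0.005], [1.0, -0.006, -0.0], [-0.0, 0.005, -1.0]]
force: [2.5, 2.1, -0.2]
opening: 0.104
```

```bash
python3 -m inch '[[4,0,-1,0,0],[4,0,-1,0,0],[4,0,-1,0,0]]'|grep -E 'pos|for'; python3 -m inch '[[4,0,-1.5,0,0],[4,0,-1.5,0,0],[4,0,-1.5,0,0]]'|grep -E 'pos|for'
```

```text
position: [0.4094, 0.2058, 0.019]
force: [2.2, 0.6, -0.0]
position: [0.4089, 0.2059, 0.0191]
force: [4.6, -0.0, -0.7]
```

```bash
python3 -m inch '[[4,0,-2,0,0],[4,0,-2,0,0],[4,0,-2,0,0]]'|grep -E 'pos|for|open'; python3 -m inch '[[4,0,-2.5,0,0],[4,0,-2.5,0,0],[4,0,-2.5,0,0]]'|grep -E 'pos|for|open'
```

```text
position: [0.4089, 0.206, 0.0191]
force: [6.0, -1.0, -3.5]
opening: 0.104
position: [0.4089, 0.2061, 0.0191]
force: [7.4, -1.3, -4.2]
opening: 0.102
```

```bash
python3 -m inch '[[4,0,-3,0,0],[4,0,-5,0,0],[4,0,-6,0,0],[4,0,-6,0,0]]'|grep -E 'pos|for|open'; python3 -m inch '[[4,0,0,0,0],[4,0,0,0,0]]'|grep -E 'pos|for|open'; python3 - <<'E'
from h import *
import md
p,m=md.dials()
E
```

```text
position: [0.409, 0.2065, 0.0194]
force: [11.8, -5.2, -6.0]
opening: 0.106
position: [0.4091, 0.2062, 0.0193]
force: [5.9, -1.5, -2.7]
opening: 0.098
near no red 19
far no red 0
```

Hard stop at 0.409: 23.5 mm of travel, which is 20 mm of shackle plus box play. Release, rise and check.

```bash
python3 -m inch '[[20,0,0,0,0],[30,0,0,0,0],[30,0,0,0,0],[30,0,0,0,0],[30,0,0,-15,0],[30,0,0,-50,0],[30,0,0,-90,0],[30,0,0,-130,0]]'|head -2; python3 -m inch '[[40,0,20,-30,0],[40,0,50,-60,0],[40,0,60,-70,0],[40,0,60,-70,0],[40,0,60,-70,0]]'|head -2; python3 - <<'E'
from h import *
import md,mb
md.dials(c=(.549,.2055))
p,d,m,P=mb.measure('w4.png',.048,.549,.205)
k=(d>0)&(P[...,0]>.385)&(P[...,0]<.43)&(abs(P[...,1]-.205)<.04)&(P[...,2]>.025)&(P[...,2]<.04)
print('bar outer',P[k].min(0),'z',np.median(P[k],0))
k=(abs(P[...,2]-.048)<.006)&(abs(P[...,0]-.551)<.09)&(abs(P[...,1]-.205)<.04)
for nm,f in [('front',P[...,0]<.51),('back',P[...,0]>.59)]: print(nm,np.median(P[k&f],0).round(4))
t,_=vision.capture('top')
a=cv2.resize(p[90:250,130:430],(800,427),interpolation=2)[:300];b=cv2.resize(t[60:260,90:450],(540,300))
cv2.imwrite('pics/fin.png',np.vstack([a,cv2.copyMakeBorder(b,0,0,0,260,0)])[:,:,::-1])
E
```

```text
time_s: 25.0
position: [0.4041, 0.2057, 0.1501]
time_s: 25.5
position: [0.4605, 0.205, 0.2206]
near centre 513.0 205.2 [38.5 12. ] angle rect 1.197 angle red 1.115 z 0.0772
far centre 582.3 204.7 [38.3 12.2] angle rect -2.412 angle red -2.336 z 0.077
box 547.5950927734375 204.813720703125 (63.93355941772461, 149.08404541015625) 89.49482727050781
bar outer [0.4028795  0.17986743 0.02937723] z [0.41198026 0.20831657 0.03455613]
front [0.4903 0.2099 0.0479]
back [0.6089 0.2117 0.0473]
```

View pics/fin.png

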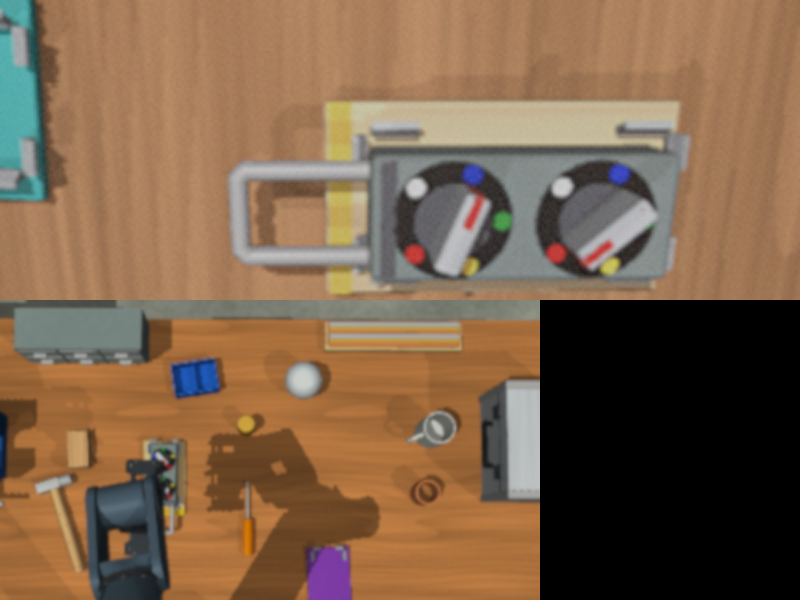

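The final picture shows the shackle pulled out (bar at (240,213)), with the box between its stops and both pointers at their dots. The bystanders in the top view are where they were. The shackle bar centre is now about 140 mm from the box centre (120 mm when shut), so it is fully out.

```bash
python3 -c "
from rig import bot
print(bot.hand_in())"
```

```text
the job is handed in; nothing more can be done
None
```

The job is done and handed in at about 25.6 s of the 72 s allowed, with the gripper clear of everything.

- **Box:** I set the lockbox into the plain plywood jig with its shackle over the yellow stripe and let go. At the last check its face was level (47–48 mm above the bench) and it sat between the stops. It had moved about 3–4 mm towards the stripe during the pull, about the play described.
- **Dials:** I turned the near dial to blue, let go, then turned the far dial to red and let go. After the pull they measured 1.20 rad (target 1.2) and −2.41 rad (target −2.4). A second estimate from the red pointer alone read 1.12 and −2.34, still well within tolerance.
- **Shackle:** I pulled it until it stopped firmly, with the force rising to about 12 N without further travel. Its bar now sits about 140 mm from the box's centre, against 120 mm when shut, so it is out by the full 20 mm.
- **Other things:** They look undisturbed in the last top view by eye; I did not measure them. The arm hid part of the jig area, and the turquoise look-alike was seen only partly, in the wrist view.

One disagreement: the top and wrist cameras differed by about 5 mm on where the jig is. I went with the wrist camera, and the box seated cleanly.

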